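Shut the bur block and put it away in the drawer

TASK

Put the bur block away: first tip its open grey lid shut while the block stands on the bench, then set the block down (do not drop it) in the open drawer of the small cabinet and let go, and then push the drawer fully home against its stop. Keep the block upright throughout, since the burs stand loose in it, and leave the bar box, the syringe and the flat sample box where they are.

Things in the scene. Friction and masses are not known exactly. Their poses are not given: they have to be found in the camera images.
- bur_block: loose dark blue bur block, about 0.12 kg, 45 (x) x 85 (y) x 42 mm high with its light grey lid shut (blue base 22 mm). Origin: centre of underside, z up. Grip it across the 45 mm. The lid hinges along y on the +x upper edge of the base (x = 22, z = 22 mm); at the start it leans back over the +x side to x = 57 mm, 63 mm high
- bur_block_lid (a joint): lid angle, rad: 0 shut, 1.92 fully open (leaning back 20 degrees past upright). Pushed from behind towards the block's -x it falls shut by itself below about 1.0
- lid_edge (a point): middle of the lid's free edge, on its outer face: at x = -22, z = 42 mm of the block when shut; the highest part of the lid when open
- instrument_cabinet: small white fixed cabinet, 190 (x) x 170 (y) x 82 mm high, one drawer with a blue front that opens towards the cabinet's -x (the robot's side). Origin: centre of its underside. The housing's front is at x = -95 mm; the opening reaches up to z = 72 mm.
- drawer (a joint): how far the drawer is open, m: 0 fully home against its stop, 0.15 fully out; it slides with about 2 N of friction
- drawer_floor (a point): on the top of the drawer's floor, 17.5 mm above the bench, on its centre line, 72 mm behind the inner face of the front; axes as the cabinet's. The drawer is 140 mm wide inside (y), x = -72 to +95 mm from here; the part out of the housing ends at x = d - 71 mm when open by d. Side walls rise 28 mm, the blue front (8 mm thick) 58 mm above the floor
- drawer_pull (a point): middle of the outer edge of the steel pull lip on the drawer's front (70 mm wide in y, 7 mm thick, stands 9 mm out of the front), 65 mm above the bench
- polish_bar: black bar box, 39 x 100 x 31 mm, loose bystander; origin: centre of underside
- etch_syringe: white and purple syringe, 106 x 28 x 25 mm, loose bystander; origin: centre of underside
- trial_box: flat white and red sample box, 98 x 56 x 14 mm, loose bystander; origin: centre of underside

How it is judged:
By the outcome, as a careful person would: the job done as asked, in the order asked, and still so for the second after the job is handed in, with the robot touching nothing.
It also fails if it takes over 64 s, if anything falls off the work surface, if the arm or the gripper's body presses on something with over 40 N, if the wrist force passes 120 N, or if a joint passes its speed limit or range.

ROBOT

A 6-joint arm with a two-finger parallel gripper is mounted at the origin on a cart in front of the work surface, level with it; the furniture and walls round the work are solid. World frame = base frame: x ahead of the robot, y to its left, z up, the work surface at z = 0. Lengths are in mm, angles in degrees, forces in N, time in s.
With the tool pointing down it reaches from about 350 to 850 mm from the base axis. Payload 8.1 kg.
Tool frame: the origin (TCP) lies on the centre line of the jaws, within the pads' length; the fingertips stand 19 mm ahead of it and the grasp point (between the pads) is the TCP (r.tip_reach is the z of the fingertips in the tool frame, in mm); z points along the fingers, y is the line along which they close (so a half turn about z gives the same grasp; the last joint's range is limited). The gripper opens to 85 mm and grips with 20 to 120 N. Pads are 22 mm wide; open, the fingers measure 114 mm over their backs; the gripper's body (76 mm by 85 mm) begins 54 mm behind the grasp point. The pads swing forward as they close: fully open they stand 13 mm farther back than shut.
Start: joints at [-78.117, 7.471, 85.268, -0, 87.261, -4.893], TCP at [173.201, -574.462, 250.292] pointing down, gripper open.
Joint ranges: [-169.43, 169.43], [-51.17, 129.36], [1.28, 143.12], [-76.62, 256.62], [0, 156.53], [-152.29, 152.29]. Speed limits (degrees/s): [136.94, 136.94, 159.86, 180, 180, 180].

INTERFACE

Orientations are given as [roll, pitch, yaw] about the fixed x, y, z axes, in that order (R = Rz(yaw) Ry(pitch) Rx(roll)).
In Python, from bench import r gives the robot as it stands. The module is installed in compiled form; this text tells all that it offers.
- The arm moves only by the shell command python3 -m handwheel 'ROWS' [FORCE]. ROWS is JSON, a list of rows, each a list of 7 numbers: the shift along the tool's x, y, z in m, then the turn, a rotation vector about the tool's x, y, z in degrees, then the finger opening in m, from 0 to 0.0854. In form: [[tx, ty, tz, ax, ay, az, claw], ...]. A call has 1 to 8 rows; each row shifts and turns the commanded pose from where the row before left it, along the tool's axes as they then stand; what a row does not reach is not made up. A row lasts 1/12 s, in which the tool goes at most 41.7 mm and 7.16 degrees, less where a joint would pass 70% of its speed; a pose out of reach is approached as far as the arm can. A call with a gripper value outside its range is refused whole. The fingers move at their own pace and stop on an object; FORCE is the grip in N (left out, the last holds). Time passes only in rows, so rows that do not move let the fingers close. It gives the time, the measured TCP pose, the force, the opening and the grip force at its end, in the units of the state.
- r.sense(): the state, without advancing time (a new reading comes with each control period).
- r.snapshot(name): name is "scene" or "side" or "wrist"; returns (picture, depth): 420x560x3 uint8, blue, green, red; 420x560 float32, mm along the optical axis (not along the pixel's ray), 0 where there is no reading.
- r.calibration(name): a dict with "vfov" (degrees; the focal length in pixels is half the picture's height over the tangent of half this angle, whatever the lens; pixels are square), "cx", "cy" (the principal point, pixels), "rvec" (rotation vector, rad) and "tvec" (3), from world to camera coordinates, as OpenCV has them; the wrist camera has in their place "tool_from_camera" (4x4, takes a point from camera to tool coordinates, whose origin is the TCP and whose axes are the flange's). Camera axes: x right, y down, z forward; pixel columns grow to the right and rows downward; lengths in mm; the calibration is good to about 2 mm. The wrist camera is an equidistant fisheye: a pixel r from the principal point sees the ray r / f radians off the axis. A picture is of the moment at which its call begins: read the wrist's pose just before it. calibration takes no time and is no camera call.
- r.hand_in(): hands the job in; it is judged then, once.
The state is a dict: "time": time; "joint_pos": joint angles; "qd": joint speeds; "joint_efforts": joint torques, N m; "tool_pos": TCP position; "tcp_rot": TCP orientation; "ft_force": force on the tool from outside, world axes, zero at the start; "wrist_torque": the same for the moment, N m; "finger_gap": finger opening in mm; "grip_force": force on a finger pad.
Only numpy, scipy, OpenCV 4.12 (cv2) and the standard library are available. Lean on these libraries where they do the work, as an engineer would, in place of code of your own. Each camera call takes 0.05 s, during which the arm holds its last target. There are 200 camera calls.

## Working session

There is one attempt and no reset: what is moved stays moved. The work goes in short steps, Python scripts to look and compute and a shell command to move; the robot and the scene stay as the last step left them, time stands still between calls to the robot, and variables do not carry over. Pictures are saved under pics/ and viewed, at most 13 in all, crops included, and the job is handed in when it is done.

```bash
mkdir -p pics; cat > h.py <<'E'
import numpy as np, cv2
from bench import r
def cloud(n):
    im,d=r.snapshot(n); c=r.calibration(n)
    h,w=d.shape; f=h/2/np.tan(np.radians(c["vfov"]/2))
    u,v=np.meshgrid(np.arange(w),np.arange(h))
    P=np.stack([(u-c["cx"])/f*d,(v-c["cy"])/f*d,d],-1)
    R=cv2.Rodrigues(np.array(c["rvec"],float))[0]
    W=(P-np.array(c["tvec"]).ravel())@R
    W[d==0]=np.nan
    return im,W
E
python3 - <<'E'
from h import *
s=r.sense();print(s)
for n in("scene","side"):
    im,W=cloud(n);cv2.imwrite(f"pics/{n}0.png",im);np.save(f"{n}0.npy",W)
    print(r.calibration(n))
E
```

```text
{'time': 0.0, 'joint_pos': array([-7.81181008e+01,  7.51456775e+00,  8.53289346e+01, -1.62137720e-03,
        8.72610785e+01, -4.89318411e+00]), 'qd': array([ 0.06863067,  0.02752317,  0.04495585, -0.02385145, -0.00335316,
        0.08295584]), 'joint_efforts': array([ 3.45210265e-04, -5.69400716e+01, -5.00546765e+01, -9.95123310e-05,
        1.46781147e-02, -3.45287063e-06]), 'tool_pos': array([ 173.07491952, -573.96429429,  249.25333084]), 'tcp_rot': array([-1.79895662e+02, -7.30709145e-03,  1.67751556e+01]), 'ft_force': array([-0.30225193,  0.72892577, -0.68227475]), 'wrist_torque': array([ 0.02230357, -0.03819654, -0.03932537]), 'grip_force': 0.0, 'finger_gap': 85.65794355241951}
{'vfov': 57.299156342057096, 'cx': 279.76209793301024, 'cy': 210.04176631627587, 'rvec': array([ 2.33045575, -0.77304842,  0.31116662]), 'tvec': array([-462.0699451 ,  304.87781001,  675.75558317])}
{'vfov': 57.487566670349565, 'cx': 275.91263203512347, 'cy': 211.96948944925262, 'rvec': array([ 0.77889949,  2.57760596, -1.11745117]), 'tvec': array([ 444.85724931, -153.48936171, 1329.43130573])}
```

View pics/scene0.png

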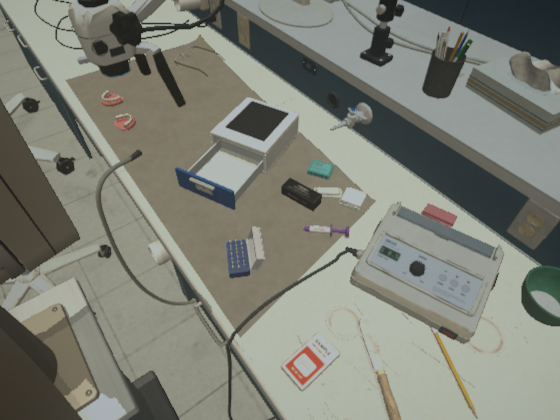

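View pics/side0.png

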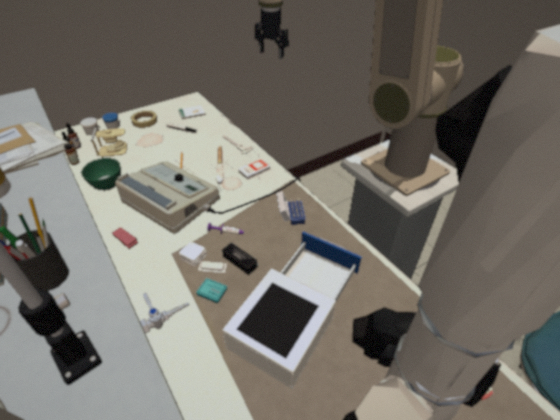

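The scene shows the block at about (240,257), its lid at (258,246), the cabinet at (255,130) and the drawer front at (206,187). The bar box is at (301,193), the syringe at (327,230) and the sample box at (310,360). Next I'll measure each of them.

```bash
cat > m.py <<'E'
from h import *
im=cv2.imread("pics/scene0.png");W=np.load("scene0.npy")
for n,(u,v) in dict(block=(240,260),lid=(258,246),cab=(280,120),front=(206,190),bar=(301,193),syr=(320,230),box=(305,360),floor=(225,170)).items(): print(n,W[v,u].round(1))
hsv=cv2.cvtColor(im,cv2.COLOR_BGR2HSV)
blue=(hsv[...,0]>100)&(hsv[...,0]<130)&(hsv[...,1]>90)
def rep(n,m):
    p=W[m];p=p[~np.isnan(p[:,0])];
    q=cv2.minAreaRect(p[:,:2].astype(np.float32));print(n,len(p),"min/max",np.percentile(p,2,0).round(1),np.percentile(p,98,0).round(1),"rect",np.round(q[0],1),np.round(q[1],1),round(q[2],1))
box=lambda a,b,c,d:(np.indices(blue.shape)[1]>=a)&(np.indices(blue.shape)[1]<=b)&(np.indices(blue.shape)[0]>=c)&(np.indices(blue.shape)[0]<=d)
B=box(220,270,225,280);Z=W[...,2]
rep("blocktop",B&blue&(Z>16)&(Z<30)); rep("block all",B&blue)
rep("lid",B&~blue&(Z>30))
rep("front",box(170,240,165,210)&blue); rep("fronttop",box(170,240,165,210)&(Z>69)&(Z<85))
rep("cabtop",box(200,310,90,170)&(Z>76)&(Z<90))
# ortho map, 1.5 px/mm: x 330..830 up, y left
o=np.zeros((600,800,3),np.uint8)
ok=~np.isnan(W[...,0]); 
k=np.argsort(Z[ok]);p=W[ok][k];c=im[ok][k]
a=((730-p[:,0])*1.4).astype(int);b=((150-p[:,1])*1.4).astype(int)
g=(a>=0)&(a<599)&(b>=0)&(b<799)
for i in(0,1):
  for j in (0,1): o[a[g]+i,b[g]+j]=c[g]
cv2.imwrite("pics/o.png",o)
E
python3 m.py
```

```text
block [448.5 -31.3  25.2]
lid [487.3 -44.4  59.2]
cab [766.7 249.2  84.6]
front [485.3 170.7  48.2]
bar [674.1  39.7  31.9]
syr [646.9 -65.4  13.8]
box [ 428.9 -274.7   12.6]
floor [573.6 232.4  17.7]
blocktop 1 min/max [453.9 -26.7  22.5] [453.9 -26.7  22.5] rect [453.9 -26.7] [0. 0.] 0.0
block all 1 min/max [453.9 -26.7  22.5] [453.9 -26.7  22.5] rect [453.9 -26.7] [0. 0.] 0.0
lid 420 min/max [440.  -75.6  31.1] [511.1   7.4  64.8] rect [468.3 -25.9] [85.7 68.5] 62.4
front 588 min/max [452.1 104.9  20.9] [518.9 249.4  76.9] rect [487.2 180.9] [ 50.9 162.3] 8.8
fronttop 294 min/max [452.1 106.4  69.1] [519.8 253.4  77.4] rect [482.7 179.7] [ 18.5 168.1] 25.2
cabtop 2783 min/max [602.9 182.1  78.1] [804.9 372.3  86.2] rect [706.7 282.1] [193.6 171.7] 24.3
```

```bash
cat >> m.py <<'E'
print("----")
print("hsv block",hsv[255:272:4,236:248:4].reshape(-1,3).tolist())
q=B&(Z>5)&ok
p=W[q];L=p[p[:,2]>30]
c=L.mean(0);n=np.linalg.svd(L-c)[2][2];print("lidplane",c.round(1),n.round(3), "yaw",np.degrees(np.arctan2(n[1],n[0])).round(1))
rep("body",q&(Z<29)&(Z>17)); rep("lidhi",q&(Z>50));rep("lidall",q&(Z>32)&((W[...,0])>470))
for nme,bx,lo,hi in(("bar",box(275,330,170,215),20,40),("syr",box(300,355,218,242),6,30),("tbox",box(275,345,330,390),7,20)): rep(nme,bx&(Z>lo)&(Z<hi))
# cabinet frame
yaw=np.radians(24.4);ax=np.array([np.cos(yaw),np.sin(yaw)]);ay=np.array([-ax[1],ax[0]])
for nm,m in(("fronttop",box(170,240,165,210)&(Z>69)&(Z<85)),("lipz",box(170,240,165,210)&(Z>58)&(Z<68.5)),("front",box(170,240,165,210)&blue),("cabtop",box(200,310,90,170)&(Z>76)&(Z<90))):
    p=W[m][:,:2]-[706.7,282.1]
    print(nm,np.percentile(p@ax,[1,10,50,90,99]).round(1),np.percentile(p@ay,[1,50,99]).round(1))
E
python3 m.py|sed -n '/----/,$p'
```

```text
----
hsv block [[109, 38, 107], [111, 81, 110], [113, 56, 109], [111, 83, 107], [111, 88, 110], [109, 48, 102], [112, 78, 105], [111, 77, 106], [102, 22, 114], [112, 74, 111], [112, 58, 109], [120, 8, 97], [111, 78, 114], [111, 82, 112], [110, 77, 99]]
lidplane [481.7 -38.8  53.2] [ 0.495 -0.216 -0.841] yaw -23.6
body 854 min/max [417.7 -65.1  18.6] [497.2  20.6  27.2] rect [457.3 -21.2] [85.6 63.3] 63.3
lidhi 292 min/max [464.2 -75.8  52.3] [5.124e+02 4.000e-01 6.510e+01] rect [489.4 -37.3] [85.4 21.5] 61.3
lidall 303 min/max [471.  -75.8  34.5] [512.2   5.5  65.1] rect [479.3 -31.2] [85.  44.1] 62.6
bar 556 min/max [652.2  -1.8  21.6] [705.8  92.8  33.5] rect [680.1  47.3] [ 41.4 100. ] 15.8
syr 287 min/max [ 621.  -113.4    6.9] [694.4 -37.   24. ] rect [659.7 -71.3] [ 27.6 106.1] 39.4
tbox 1716 min/max [ 389.6 -308.2   10.5] [ 484.2 -252.7   16.3] rect [ 437.6 -279.7] [99.2 56.6] 4.3
fronttop [-254.7 -249.6 -244.4 -239.6 -237.8] [-83.7  -2.8  80.8]
lipz [-255.7 -254.4 -246.2 -244.5 -241.6] [-84.6 -10.   81.1]
front [nan nan nan nan nan] [nan nan nan]
cabtop [-94.5 -82.4 -11.9  70.   91.9] [-84.6  -6.1  82.2]
```

View pics/o.png

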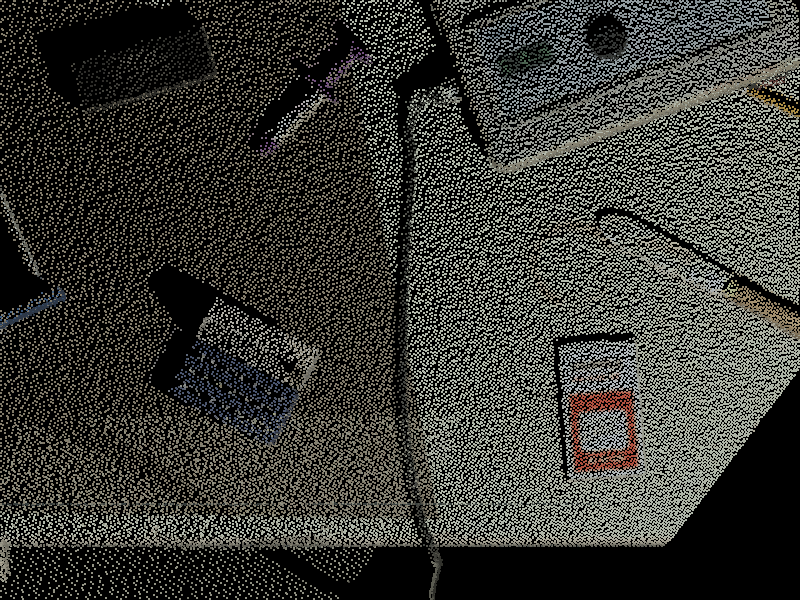

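The block centre is about (449,-17) with yaw about -27.4°. The cabinet is at (707,282) with yaw 24.4°, and its drawer is open about 142 mm. I'll move behind the lid with the fingers shut.

```bash
cat > go.py <<'E'
import sys
from h import *
from scipy.spatial.transform import Rotation as Ro
# go.py x y z yaw : tool-frame shift (m) at present orientation, and the turn (deg) about tool axes
x,y,z,yaw=map(float,sys.argv[1:5]);s=r.sense()
R=Ro.from_euler('xyz',s['tcp_rot'],degrees=True)
print("t",round(s['time'],2),"pos",s['tool_pos'].round(1),"rot",s['tcp_rot'].round(2),"F",s['ft_force'].round(1),"gap",s['finger_gap'].round(1),"tip",r.tip_reach)
print("shift",(R.inv().apply(np.array([x,y,z])-s['tool_pos'])/1000).round(4),"turn",(R.inv()*Ro.from_euler('xyz',[180,0,yaw],degrees=True)).as_rotvec(degrees=True).round(2))
E
python3 -m handwheel '[[0.0306,-0.0244,0,0,0,0,0],[0.0306,-0.0244,0,0,0,0,0],[0.0306,-0.0244,0,0,0,0,0],[0.0306,-0.0244,0,0,0,0,0],[0.0306,-0.0244,0,0,0,0,0],[0.0306,-0.0244,0,0,0,0,0],[0.0306,-0.0244,0,0,0,0,0],[0.0306,-0.0244,0,0,0,0,0]]' 30
python3 -m handwheel '[[0.0306,-0.0244,0,0,0,0,0],[0.0306,-0.0244,0,0,0,0,0],[0.0306,-0.0244,0,0,0,0,0],[0.0306,-0.0244,0,0,0,0,0],[0.0306,-0.0244,0,0,0,0,0],[0.0306,-0.0244,0,0,0,0,0],[0.0306,-0.0244,0,0,0,0,0],[0.0306,-0.0244,0,0,0,0,0]]'
python3 -m handwheel '[[0,0,0,0,0,-6.54,0],[0,0,0,0,0,-6.54,0],[0,0,0,0,0,-6.54,0],[0,0,0,0,0,-6.54,0],[0,0,0,0,0,-6.54,0],[0,0,0,0,0,-6.54,0],[0,0,0,0,0,-6.54,0],[0,0,0,0,0,0,0]]'
python3 go.py 529 -58 68 62.6
```

```text
time: 0.77
tool_pos: [351.7, -315.0, 249.9]
tcp_rot: [-180.0, 0.0, 16.8]
ft_force: [1.0, 0.3, -0.1]
finger_gap: -0.3
grip_force: 0.0
time: 1.43
tool_pos: [529.8, -57.4, 250.0]
tcp_rot: [-180.0, 0.0, 16.8]
ft_force: [0.4, -1.5, -0.1]
finger_gap: 0.5
grip_force: 0.0
time: 2.1
tool_pos: [529.0, -59.3, 249.8]
tcp_rot: [-179.9, 0.0, 62.9]
ft_force: [0.7, 0.3, 0.2]
finger_gap: 0.3
grip_force: 0.0Traceback (most recent call last):
  File "go.py", line 7, in <module>
    print("t",round(s['time'],2),"pos",s['tool_pos'].round(1),"rot",s['tcp_rot'].round(2),"F",s['ft_force'].round(1),"gap",s['finger_gap'].round(1),"tip",r.tip_reach)
                                                                                                                           ^^^^^^^^^^^^^^^^^^^^^
AttributeError: 'float' object has no attribute 'round'
```

```bash
sed -i "s/s\['finger_gap'\].round(1)/round(s['finger_gap'],1)/" go.py
python3 -m handwheel '[[0,0,0.035,0,0,0,0],[0,0,0.035,0,0,0,0],[0,0,0.035,0,0,0,0],[0,0,0.035,0,0,0,0],[0,0,0.025,0,0,0,0],[0,0,0.017,0,0,0,0],[0,0,0,0,0,0,0]]'
python3 -m handwheel '[[0,-0.003,0,0,0,0,0],[0,-0.003,0,0,0,0,0],[0,-0.003,0,0,0,0,0],[0,-0.003,0,0,0,0,0],[0,-0.003,0,0,0,0,0],[0,-0.003,0,0,0,0,0],[0,-0.003,0,0,0,0,0],[0,-0.003,0,0,0,0,0]]'
python3 - <<'E'
from h import *
print(r.tip_reach)
im,W=cloud("scene");cv2.imwrite("pics/s1.png",cv2.resize(im[190:300,180:340],None,fx=4,fy=4))
E
python3 go.py 529 -58 68 62.6
```

```text
time: 2.68
tool_pos: [525.5, -58.6, 63.3]
tcp_rot: [-179.5, 0.1, 62.3]
ft_force: [-0.5, 1.1, 0.0]
finger_gap: 0.0
grip_force: 0.0
time: 3.35
tool_pos: [507.9, -48.2, 68.6]
tcp_rot: [180.0, -0.0, 62.6]
ft_force: [0.5, 0.1, 0.8]
finger_gap: 0.1
grip_force: 0.5
19.0
t 3.4 pos [507.6 -48.   68.5] rot [ 1.7999e+02 -1.0000e-02  6.2560e+01] F [ 1.2 -0.3  0.8] gap 0.2 tip 19.0
shift [0.001  0.0236 0.0005] turn [ 0.01 -0.01 -0.04]
```

View pics/s1.png

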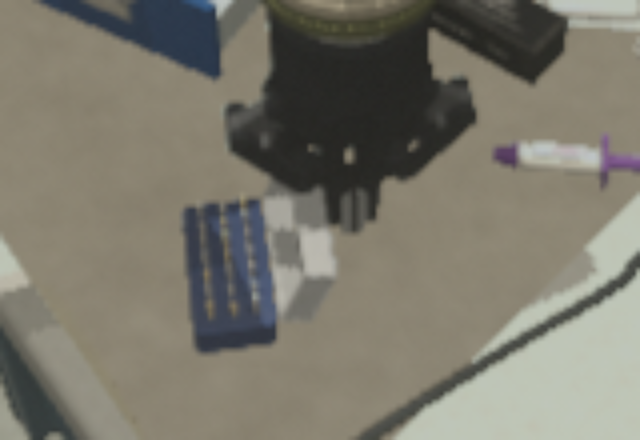

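The shut fingers at (355,215) stand just behind the lid, centred along it. I'll push on.

```bash
python3 -m handwheel '[[0,-0.003,0,0,0,0,0],[0,-0.003,0,0,0,0,0],[0,-0.003,0,0,0,0,0],[0,-0.003,0,0,0,0,0],[0,-0.003,0,0,0,0,0],[0,-0.003,0,0,0,0,0],[0,-0.003,0,0,0,0,0],[0,-0.003,0,0,0,0,0]]'
python3 -m handwheel '[[0,-0.003,0,0,0,0,0],[0,-0.003,0,0,0,0,0],[0,-0.003,0,0,0,0,0],[0,-0.003,0,0,0,0,0],[0,-0.003,0,0,0,0,0],[0,0,0,0,0,0,0],[0,0,0,0,0,0,0],[0,0,0,0,0,0,0]]'
python3 - <<'E'
from h import *
im,W=cloud("scene");cv2.imwrite("pics/s2.png",cv2.resize(im[190:300,180:340],None,fx=4,fy=4))
E
```

```text
time: 4.07
tool_pos: [486.5, -37.1, 68.4]
tcp_rot: [180.0, -0.0, 62.6]
ft_force: [1.7, 0.1, 1.6]
finger_gap: 0.1
grip_force: 1.2
time: 4.73
tool_pos: [472.9, -30.2, 68.0]
tcp_rot: [-179.9, 0.0, 62.6]
ft_force: [1.4, -1.5, 0.5]
finger_gap: -0.0
grip_force: 0.2
```

View pics/s2.png

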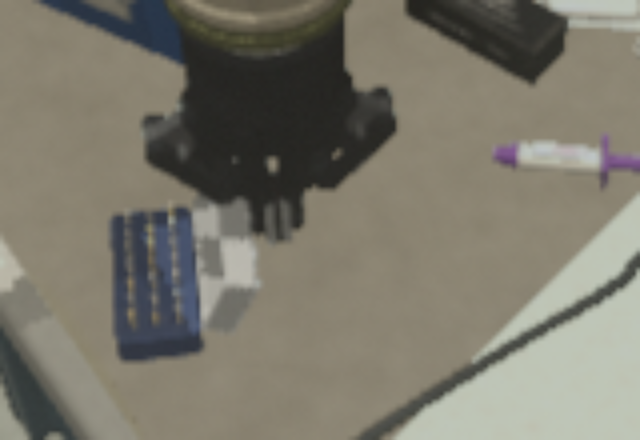

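The lid has not turned. The whole block slid about 25 mm because friction at the lid's edge works against the push. I'll back off, go lower, and push while rising so that friction helps turn the lid.

```bash
python3 -m handwheel '[[0,0.004,0,0,0,0,0],[0,0.004,0,0,0,0,0],[0,0,0.014,0,0,0,0],[0,0,0.014,0,0,0,0],[0,0,0,0,0,0,0],[0,-0.002,0,0,0,0,0],[0,-0.003,-0.003,0,0,0,0],[0,-0.003,-0.003,0,0,0,0]]'
python3 -m handwheel '[[0,-0.003,-0.003,0,0,0,0],[0,-0.003,-0.003,0,0,0,0],[0,-0.003,-0.003,0,0,0,0],[0,-0.003,-0.003,0,0,0,0],[0,-0.003,-0.003,0,0,0,0],[0,0,0,0,0,0,0]]'
python3 - <<'E'
from h import *
im,W=cloud("scene");cv2.imwrite("pics/s3.png",cv2.resize(im[190:300,180:340],None,fx=4,fy=4))
E
```

```text
time: 5.45
tool_pos: [473.6, -30.3, 47.1]
tcp_rot: [180.0, -0.0, 62.6]
ft_force: [0.2, 0.3, 0.5]
finger_gap: 0.1
grip_force: 0.0
time: 5.95
tool_pos: [460.0, -23.2, 62.1]
tcp_rot: [180.0, -0.0, 62.6]
ft_force: [0.5, -0.7, -0.2]
finger_gap: 0.1
grip_force: 0.0
```

View pics/s3.png

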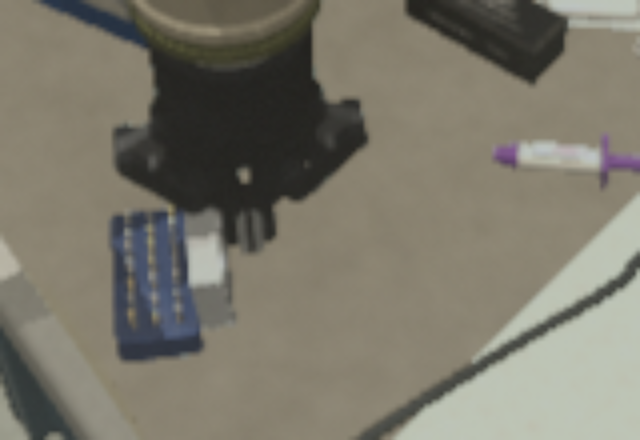

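The block stayed put this time (front corner still at about (120,355)) and the lid is now about upright. I'll continue the same way.

```bash
python3 -m handwheel '[[0,-0.003,-0.0026,0,0,0,0],[0,-0.003,-0.0026,0,0,0,0],[0,-0.003,-0.0026,0,0,0,0],[0,-0.003,-0.0026,0,0,0,0],[0,-0.003,-0.0026,0,0,0,0],[0,-0.003,-0.0026,0,0,0,0],[0,-0.003,-0.0026,0,0,0,0],[0,-0.003,-0.0026,0,0,0,0]]'
python3 -m handwheel '[[0,-0.003,0,0,0,0,0],[0,-0.003,0,0,0,0,0],[0,0,0,0,0,0,0],[0,0,0,0,0,0,0]]'
python3 - <<'E'
from h import *
im,W=cloud("scene");cv2.imwrite("pics/s4.png",cv2.resize(im[190:300,180:340],None,fx=4,fy=4))
E
```

```text
time: 6.67
tool_pos: [438.5, -12.2, 82.4]
tcp_rot: [180.0, -0.0, 62.6]
ft_force: [-0.8, 1.0, 0.4]
finger_gap: -0.1
grip_force: 0.0
time: 7.0
tool_pos: [433.3, -9.5, 82.0]
tcp_rot: [-180.0, -0.0, 62.6]
ft_force: [-0.3, -0.6, 1.4]
finger_gap: -0.2
grip_force: 0.4
```

View pics/s4.png

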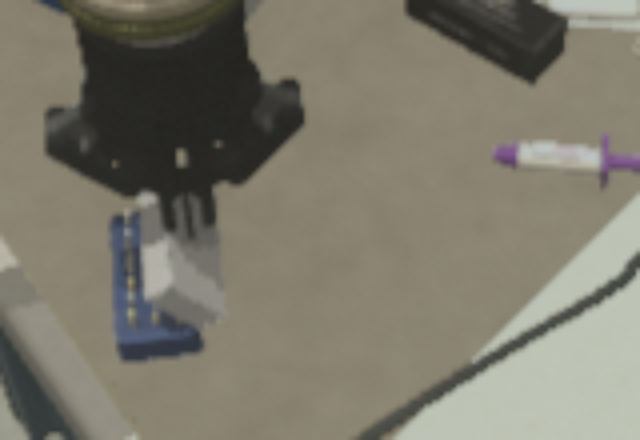

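The lid now leans over the block, which still hasn't moved. I'll push a little more, then rise and measure.

```bash
python3 -m handwheel '[[0,-0.003,0,0,0,0,0],[0,-0.003,0,0,0,0,0],[0,-0.003,0,0,0,0,0],[0,-0.003,0,0,0,0,0],[0,-0.003,0,0,0,0,0],[0,-0.003,0,0,0,0,0],[0,-0.003,0,0,0,0,0],[0,0,0,0,0,0,0]]'
python3 -m handwheel '[[0,0,-0.02,0,0,0,0],[0,0,-0.03,0,0,0,0],[0,0.03,-0.03,0,0,0,0.085],[0,0.04,0,0,0,0,0.085],[0,0.04,0,0,0,0,0.085],[0,0.03,0,0,0,0,0.085],[0,0,0,0,0,0,0.085]]'
python3 - <<'E'
from h import *
im,W=cloud("scene");cv2.imwrite("pics/s5.png",cv2.resize(im[180:300,170:340],None,fx=4,fy=4))
Z=W[...,2];B=np.zeros(Z.shape,bool);B[225:290,195:245]=True
for lo,hi in((36,50),(12,50)):
    p=W[B&(Z>lo)&(Z<hi)];q=cv2.minAreaRect(p[:,:2].astype(np.float32));print(len(p),np.round(q[0],1),np.round(q[1],1),round(q[2],1),np.percentile(p[:,2],[5,50,95]).round(1))
E
```

```text
time: 7.72
tool_pos: [414.2, 0.4, 82.0]
tcp_rot: [-180.0, 0.0, 62.6]
ft_force: [0.3, -0.2, 0.3]
finger_gap: 0.1
grip_force: 0.0
time: 8.3
tool_pos: [542.1, -66.8, 160.9]
tcp_rot: [179.9, 0.0, 62.5]
ft_force: [-0.0, 0.7, 0.1]
finger_gap: 60.6
grip_force: 0.0
714 [414.1   3.7] [86.9 43.8] 61.8 [38.9 41.2 43. ]
868 [414.2   3.3] [87.6 44.3] 61.8 [19.2 40.8 42.9]
```

View pics/s5.png

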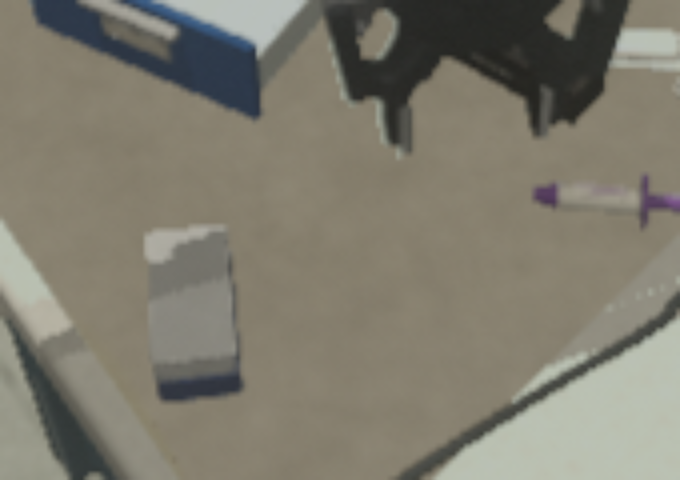

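The lid is shut, with its top 41 mm high. The block is at (414,3.5) with yaw about -28°.

```bash
python3 go.py 414.2 3.5 160 61.8
```

```text
t 8.35 pos [539.9 -65.4 160.6] rot [-1.7994e+02  3.0000e-02  6.2470e+01] F [-0.6 -0.8 -0.7] gap 67.8 tip 19.0
shift [ 0.003  -0.1434  0.0008] turn [-0.06  0.03  0.67]
```

```bash
python3 -m handwheel '[[0.003,-0.03,0,0,0,0.7,0.085],[0,-0.038,0,0,0,0,0.085],[0,-0.038,0,0,0,0,0.085],[0,-0.037,0,0,0,0,0.085],[0,0,0,0,0,0,0.085],[0,0,0,0,0,0,0.085]]' 30
python3 go.py 414.2 3.5 22 61.8
```

```text
time: 8.85
tool_pos: [411.6, 6.8, 161.2]
tcp_rot: [180.0, -0.0, 62.0]
ft_force: [0.3, -0.6, 0.5]
finger_gap: 85.2
grip_force: 0.0
t 8.85 pos [411.6   6.8 161.2] rot [ 1.7999e+02 -2.0000e-02  6.1960e+01] F [ 0.3 -0.6  0.5] gap 85.2 tip 19.0
shift [-0.0017  0.0038  0.1392] turn [ 0.01 -0.02  0.16]
```

```bash
python3 -m handwheel '[[-0.002,0.004,0,0,0,0,0.085],[0,0,0.035,0,0,0,0.085],[0,0,0.035,0,0,0,0.085],[0,0,0.03,0,0,0,0.085],[0,0,0.02,0,0,0,0.085],[0,0,0.01,0,0,0,0.085],[0,0,0.009,0,0,0,0.085],[0,0,0,0,0,0,0.085]]'
python3 -m handwheel '[[0,0,0,0,0,0,0.07],[0,0,0,0,0,0,0.06],[0,0,0,0,0,0,0.055],[0,0,0,0,0,0,0.05],[0,0,0,0,0,0,0.04],[0,0,0,0,0,0,0.03],[0,0,0,0,0,0,0.03],[0,0,0,0,0,0,0.03]]'
```

```text
time: 9.52
tool_pos: [416.1, 1.7, 21.5]
tcp_rot: [-179.9, 0.0, 61.8]
ft_force: [-1.0, 0.9, 0.4]
finger_gap: 84.9
grip_force: 0.0
time: 10.18
tool_pos: [417.2, 1.9, 23.6]
tcp_rot: [179.9, -0.0, 61.9]
ft_force: [-2.0, -0.1, 6.8]
finger_gap: 44.3
grip_force: 31.0
```

Grip is good (44.3 mm, 31 N). I'll lift, then turn.

```bash
python3 -m handwheel '[[0,0,-0.005,0,0,0,0.03],[0,0,-0.015,0,0,0,0.03],[0,0,-0.025,0,0,0,0.03],[0,0,-0.025,0,0,0,0.03],[0,0,-0.025,0,0,0,0.03],[0,0,-0.02,0,0,0,0.03],[0,0,-0.008,0,0,0,0.03],[0,0,0,0,0,0,0.03]]'
python3 -m handwheel '[[0,0,0,0,0,-4,0.03],[0,0,0,0,0,-6.5,0.03],[0,0,0,0,0,-7,0.03],[0,0,0,0,0,-7,0.03],[0,0,0,0,0,-7,0.03],[0,0,0,0,0,-7,0.03],[0,0,0,0,0,-7,0.03],[0,0,0,0,0,-5,0.03]]'
python3 -m handwheel '[[0,0,0,0,0,-2,0.03],[0,0,0,0,0,0,0.03],[0,0,0,0,0,0,0.03]]'
python3 go.py 555.5 213.5 145 114.4
```

```text
time: 10.85
tool_pos: [417.8, 1.8, 148.0]
tcp_rot: [179.7, -0.1, 61.9]
ft_force: [1.3, -0.4, -1.4]
finger_gap: 44.3
grip_force: 31.2
time: 11.52
tool_pos: [415.1, 2.1, 143.4]
tcp_rot: [-179.8, -0.1, 112.7]
ft_force: [-0.2, -0.4, -0.6]
finger_gap: 44.0
grip_force: 31.2
time: 11.77
tool_pos: [415.3, 2.1, 144.0]
tcp_rot: [-179.9, -0.1, 114.3]
ft_force: [0.0, -0.7, -1.0]
finger_gap: 43.9
grip_force: 31.2
t 11.77 pos [415.3   2.1 144. ] rot [-1.7988e+02 -7.0000e-02  1.1427e+02] F [ 0.  -0.7 -1. ] gap 43.9 tip 19.0
shift [ 0.1351  0.2147 -0.0012] turn [-0.12 -0.07 -0.13]
```

```bash
python3 -m handwheel '[[0.007,0.0115,0,0,0,0,0.03],[0.016,0.026,0,0,0,0,0.03],[0.019,0.03,0,0,0,0,0.03],[0.019,0.03,0,0,0,0,0.03],[0.019,0.03,0,0,0,0,0.03],[0.019,0.03,0,0,0,0,0.03],[0.018,0.029,0,0,0,0,0.03],[0.012,0.019,0,0,0,0,0.03]]'
python3 -m handwheel '[[0.006,0.0095,0,0,0,0,0.03],[0,0,0,0,0,0,0.03],[0,0,0,0,0,0,0.03]]'
python3 - <<'E'
from h import *
im,W=cloud("scene");im2,W2=cloud("side")
cv2.imwrite("pics/s6.png",np.hstack([cv2.resize(im[80:230,150:320],None,fx=2.3,fy=2.3),cv2.resize(im2[210:360,200:370],None,fx=2.3,fy=2.3)]))
yaw=np.radians(24.4);ax=np.array([np.cos(yaw),np.sin(yaw)]);ay=np.array([-ax[1],ax[0]])
for n,w in(("scene",W),("side",W2)):
    P=w[...,:2]-[706.7,282.1];X=P@ax;Y=P@ay;Z=w[...,2]
    m=(abs(Y)<85)&(X<-225)&(X>-275)&(Z>60)&(Z<82); print(n,"front",np.percentile(X[m],[2,50,98]).round(1),np.percentile(Y[m],[2,98]).round(1),np.percentile(Z[m],[98]))
    m=(abs(Y)<50)&(X<-130)&(X>-205)&(Z>110)&(Z<140);print("blk",m.sum(),np.percentile(X[m],[2,98]).round(1),np.percentile(Y[m],[2,98]).round(1),np.percentile(Z[m],[1,2,5]).round(1))
E
python3 go.py 555.5 213.5 41 114.4
```

```text
time: 12.43
tool_pos: [551.1, 206.8, 144.5]
tcp_rot: [-180.0, -0.0, 114.3]
ft_force: [0.6, 1.0, -1.2]
finger_gap: 44.5
grip_force: 31.2
time: 12.68
tool_pos: [555.9, 213.7, 144.3]
tcp_rot: [-179.9, -0.0, 114.4]
ft_force: [-0.3, 0.6, -1.3]
finger_gap: 44.3
grip_force: 31.2
scene front [-254.9 -245.4 -238.3] [-83.1  78.4] [77.15588754]
blk 198 [-200.1 -151. ] [-43.4  37.7] [121.1 121.8 122.5]
side front [-251.5 -238.  -234.9] [-54.4  81.1] [78.51330664]
blk 151 [-178.5 -135. ] [-42.6  40.2] [123.  123.3 124.2]
t 12.78 pos [555.7 212.8 144.8] rot [-179.91    0.    114.3 ] F [-0.2 -0.7 -1.3] gap 44.4 tip 19.0
shift [0.0007 0.0003 0.1038] turn [-0.09  0.   -0.1 ]
```

View pics/s6.png

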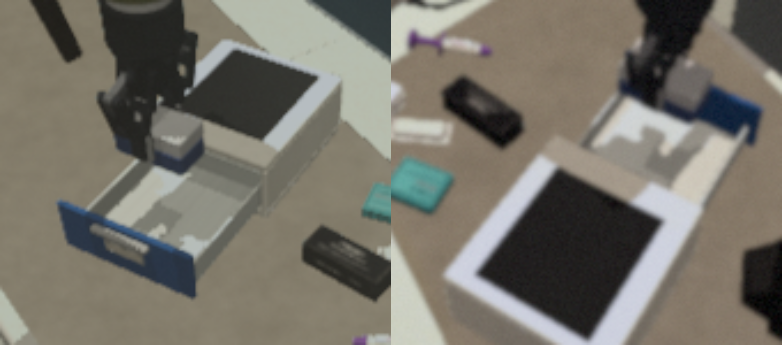

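The block hangs level over the drawer with its lid shut. I'll lower it.

```bash
python3 -m handwheel '[[0,0,0.015,0,0,0,0.03],[0,0,0.025,0,0,0,0.03],[0,0,0.025,0,0,0,0.03],[0,0,0.018,0,0,0,0.03],[0,0,0.01,0,0,0,0.03],[0,0,0.004,0,0,0,0.03],[0,0,0,0,0,0,0.03],[0,0,0,0,0,0,0.03]]'
python3 -m handwheel '[[0,0,0.001,0,0,0,0.03],[0,0,0.001,0,0,0,0.03],[0,0,0.001,0,0,0,0.03],[0,0,0,0,0,0,0.03],[0,0,0,0,0,0,0.03]]'
python3 go.py 555.5 213.5 41 114.4
```

```text
time: 13.45
tool_pos: [557.1, 213.5, 49.7]
tcp_rot: [179.9, 0.0, 114.3]
ft_force: [0.6, -0.8, -0.9]
finger_gap: 44.2
grip_force: 31.2
time: 13.87
tool_pos: [556.5, 213.7, 45.8]
tcp_rot: [180.0, 0.0, 114.4]
ft_force: [-0.5, 0.4, -0.9]
finger_gap: 44.1
grip_force: 31.2
t 13.87 pos [556.5 213.7  45.8] rot [179.99   0.   114.36] F [-0.5  0.4 -0.9] gap 44.1 tip 19.0
shift [ 0.0003 -0.001   0.0048] turn [ 0.01  0.   -0.04]
```

```bash
python3 -m handwheel '[[0,0,0.001,0,0,0,0.03],[0,0,0.001,0,0,0,0.03],[0,0,0.001,0,0,0,0.03],[0,0,0.0005,0,0,0,0.03],[0,0,0,0,0,0,0.03],[0,0,0,0,0,0,0.03]]'
python3 -m handwheel '[[0,0,0.0005,0,0,0,0.03],[0,0,0.0005,0,0,0,0.03],[0,0,0,0,0,0,0.03],[0,0,0,0,0,0,0.03]]'
python3 -m handwheel '[[0,0,0.0005,0,0,0,0.03],[0,0,0,0,0,0,0.03],[0,0,0,0,0,0,0.03]]'
```

```text
time: 14.37
tool_pos: [556.4, 213.6, 41.9]
tcp_rot: [-180.0, -0.0, 114.4]
ft_force: [-0.4, -0.3, -1.6]
finger_gap: 44.3
grip_force: 31.2
time: 14.7
tool_pos: [556.6, 213.6, 41.2]
tcp_rot: [180.0, 0.0, 114.4]
ft_force: [0.6, 0.6, -0.4]
finger_gap: 44.3
grip_force: 31.3
time: 14.95
tool_pos: [556.9, 213.8, 41.2]
tcp_rot: [179.9, 0.0, 114.4]
ft_force: [-1.1, -0.5, 5.5]
finger_gap: 44.4
grip_force: 31.9
```

It has touched down (5.5 N). I'll release partway, so the fingers stay inside the drawer, and rise.

```bash
python3 -m handwheel '[[0,0,0,0,0,0,0.046],[0,0,0,0,0,0,0.05],[0,0,0,0,0,0,0.055],[0,0,0,0,0,0,0.06],[0,0,0,0,0,0,0.064],[0,0,0,0,0,0,0.064],[0,0,0,0,0,0,0.064],[0,0,0,0,0,0,0.064]]'
python3 -m handwheel '[[0,0,-0.005,0,0,0,0.064],[0,0,-0.015,0,0,0,0.064],[0,0,-0.025,0,0,0,0.064],[0,0,-0.03,0,0,0,0.064],[0,0,-0.03,0,0,0,0.064],[0,0,-0.02,0,0,0,0.064],[0,0,0,0,0,0,0.03],[0,0,0,0,0,0,0.0]]'
python3 go.py 438.3 160.4 166 114.4
```

```text
time: 15.62
tool_pos: [556.4, 213.6, 40.5]
tcp_rot: [-180.0, -0.0, 114.4]
ft_force: [-0.2, 0.0, -0.4]
finger_gap: 64.1
grip_force: 0.0
time: 16.28
tool_pos: [557.8, 214.0, 168.0]
tcp_rot: [179.8, 0.0, 114.4]
ft_force: [-0.9, 0.1, -0.7]
finger_gap: 40.9
grip_force: 0.0
t 16.28 pos [557.8 214.  168. ] rot [1.7976e+02 3.0000e-02 1.1436e+02] F [-0.9  0.1 -0.7] gap 40.9 tip 19.0
shift [ 0.0005 -0.1309  0.0014] turn [ 0.24  0.03 -0.04]
```

```bash
python3 -m handwheel '[[0,-0.02,0,0,0,0,0],[0,-0.03,0,0,0,0,0],[0,-0.03,0,0,0,0,0],[0,-0.03,0,0,0,0,0],[0,-0.012,0,0,0,0,0],[0,0,0,0,0,0,0],[0,0,0,0,0,0,0]]'
python3 - <<'E'
from h import *
im,W=cloud("scene");cv2.imwrite("pics/s7.png",cv2.resize(im[80:230,150:320],None,fx=4,fy=4))
yaw=np.radians(24.4);ax=np.array([np.cos(yaw),np.sin(yaw)]);ay=np.array([-ax[1],ax[0]])
P=W[...,:2]-[706.7,282.1];X=P@ax;Y=P@ay;Z=W[...,2]
m=(abs(Y)<60)&(X<-120)&(X>-215)&(Z>50)&(Z<68);print("blk",m.sum(),np.percentile(X[m],[2,98]).round(1),np.percentile(Y[m],[2,98]).round(1),np.percentile(Z[m],[2,50,98]).round(1))
E
python3 go.py 447.1 164.4 60 114.4
```

```text
time: 16.87
tool_pos: [444.8, 163.1, 164.7]
tcp_rot: [-180.0, -0.0, 114.3]
ft_force: [0.0, -0.0, 0.3]
finger_gap: 0.0
grip_force: 0.0
blk 482 [-187.7 -144.3] [-42.6  39.4] [51.  58.5 61.4]
t 16.92 pos [445.5 163.4 165.1] rot [-1.7999e+02 -1.0000e-02  1.1435e+02] F [ 0.4 -0.1 -0.3] gap -0.2 tip 19.0
shift [0.0003 0.0019 0.1051] turn [-0.01 -0.01 -0.05]
```

View pics/s7.png

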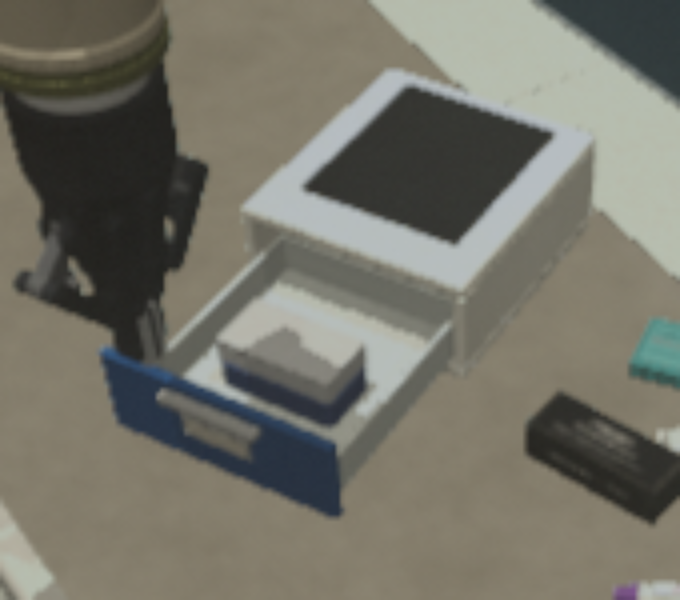

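The block sits flat in the drawer at (290,360), clear of the walls. I'll lower in front of the pull and push.

```bash
python3 -m handwheel '[[0,0,0.02,0,0,0,0],[0,0,0.03,0,0,0,0],[0,0,0.03,0,0,0,0],[0,0,0.015,0,0,0,0],[0,0,0.01,0,0,0,0],[0,0,0,0,0,0,0],[0,0,0,0,0,0,0]]'
python3 -m handwheel '[[0,0.003,0,0,0,0,0],[0,0.003,0,0,0,0,0],[0,0.003,0,0,0,0,0],[0,0.003,0,0,0,0,0],[0,0.003,0,0,0,0,0],[0,0.003,0,0,0,0,0],[0,0.003,0,0,0,0,0],[0,0.003,0,0,0,0,0]]'
python3 -m handwheel '[[0,0.004,0,0,0,0,0],[0,0.005,0,0,0,0,0],[0,0.005,0,0,0,0,0],[0,0.005,0,0,0,0,0],[0,0.005,0,0,0,0,0],[0,0.005,0,0,0,0,0],[0,0.005,0,0,0,0,0],[0,0.005,0,0,0,0,0]]'
python3 go.py 590.7 229.4 60 114.4
```

```text
time: 17.5
tool_pos: [445.7, 163.5, 60.5]
tcp_rot: [-180.0, -0.0, 114.4]
ft_force: [1.3, 0.6, 1.0]
finger_gap: 0.4
grip_force: 0.0
time: 18.17
tool_pos: [467.2, 173.2, 60.5]
tcp_rot: [-180.0, -0.0, 114.4]
ft_force: [-1.4, -1.7, 1.1]
finger_gap: -0.0
grip_force: 0.8
time: 18.83
tool_pos: [503.1, 189.6, 60.4]
tcp_rot: [-180.0, -0.0, 114.4]
ft_force: [-2.3, 1.8, -0.6]
finger_gap: -0.2
grip_force: 0.9
t 18.83 pos [503.1 189.6  60.4] rot [-1.7999e+02 -1.0000e-02  1.1436e+02] F [-2.3  1.8 -0.6] gap -0.2 tip 19.0
shift [0.0001 0.0963 0.0004] turn [-0.01 -0.01 -0.04]
```

Steady at 2–3 N; continuing.

```bash
python3 -m handwheel '[[0,0.005,0,0,0,0,0],[0,0.005,0,0,0,0,0],[0,0.005,0,0,0,0,0],[0,0.005,0,0,0,0,0],[0,0.005,0,0,0,0,0],[0,0.005,0,0,0,0,0],[0,0.005,0,0,0,0,0],[0,0.005,0,0,0,0,0]]'
python3 -m handwheel '[[0,0.005,0,0,0,0,0],[0,0.005,0,0,0,0,0],[0,0.005,0,0,0,0,0],[0,0.005,0,0,0,0,0],[0,0.005,0,0,0,0,0],[0,0.005,0,0,0,0,0],[0,0.005,0,0,0,0,0],[0,0.004,0,0,0,0,0]]'
python3 -m handwheel '[[0,0.003,0,0,0,0,0],[0,0.002,0,0,0,0,0],[0,0.002,0,0,0,0,0],[0,0.001,0,0,0,0,0],[0,0,0,0,0,0,0]]'
python3 go.py 590.7 229.4 60 114.4
```

```text
time: 19.5
tool_pos: [539.6, 206.0, 60.5]
tcp_rot: [-180.0, -0.0, 114.4]
ft_force: [-2.5, 0.8, -0.3]
finger_gap: 0.1
grip_force: 0.9
time: 20.17
tool_pos: [575.3, 222.1, 60.6]
tcp_rot: [180.0, 0.0, 114.4]
ft_force: [-2.8, 0.7, 0.1]
finger_gap: -0.4
grip_force: 0.8
time: 20.58
tool_pos: [582.3, 225.2, 60.7]
tcp_rot: [180.0, 0.0, 114.4]
ft_force: [0.4, 0.1, 0.6]
finger_gap: 0.1
grip_force: 0.1
t 20.58 pos [582.3 225.2  60.7] rot [1.7997e+02 1.0000e-02 1.1436e+02] F [0.4 0.1 0.6] gap 0.1 tip 19.0
shift [0.0004 0.0094 0.0007] turn [ 0.03  0.01 -0.04]
```

```bash
python3 -m handwheel '[[0,0.002,0,0,0,0,0],[0,0.002,0,0,0,0,0],[0,0.002,0,0,0,0,0],[0,0.001,0,0,0,0,0],[0,0.001,0,0,0,0,0]]'
python3 -m handwheel '[[0,0.001,0,0,0,0,0],[0,0.001,0,0,0,0,0],[0,0,0,0,0,0,0]]'
python3 -m handwheel '[[0,0.001,0,0,0,0,0],[0,0.001,0,0,0,0,0],[0,0,0,0,0,0,0]]'
```

```text
time: 21.0
tool_pos: [589.5, 228.4, 60.6]
tcp_rot: [180.0, 0.0, 114.4]
ft_force: [-1.9, -1.0, 0.6]
finger_gap: 0.1
grip_force: 0.8
time: 21.25
tool_pos: [591.3, 229.4, 60.6]
tcp_rot: [180.0, 0.0, 114.4]
ft_force: [-0.4, -1.2, 0.0]
finger_gap: -0.1
grip_force: 0.2
time: 21.5
tool_pos: [593.1, 230.1, 60.6]
tcp_rot: [180.0, 0.0, 114.4]
ft_force: [-0.9, -0.5, 0.5]
finger_gap: 0.4
grip_force: 0.3
```

```bash
for i in 1; do :; done
python3 -m handwheel '[[0,0.001,0,0,0,0,0],[0,0.001,0,0,0,0,0],[0,0,0,0,0,0,0]]' | sed -n '2p;4p'
python3 -m handwheel '[[0,0.001,0,0,0,0,0],[0,0.001,0,0,0,0,0],[0,0,0,0,0,0,0]]' | sed -n '2p;4p'
python3 -m handwheel '[[0,0.001,0,0,0,0,0],[0,0,0,0,0,0,0]]' | sed -n '2p;4p'
python3 -m handwheel '[[0,0.001,0,0,0,0,0],[0,0,0,0,0,0,0]]' | sed -n '2p;4p'
```

```text
tool_pos: [593.4, 230.3, 60.5]
ft_force: [-10.1, -4.6, 7.0]
tool_pos: [593.5, 230.4, 60.4]
ft_force: [-20.6, -9.2, 15.4]
tool_pos: [593.6, 230.4, 60.3]
ft_force: [-25.3, -11.6, 18.9]
tool_pos: [593.6, 230.4, 60.3]
ft_force: [-29.3, -14.6, 23.4]
```

The drawer is hard against its stop. I'll back off, rise and check.

```bash
python3 -m handwheel '[[0,-0.003,0,0,0,0,0],[0,-0.004,0,0,0,0,0],[0,-0.01,0,0,0,0,0],[0,-0.03,0,0,0,0,0],[0,-0.03,0,0,0,0,0],[0,0,-0.03,0,0,0,0],[0,0,-0.04,0,0,0,0],[0,0,-0.04,0,0,0,0]]'
python3 -m handwheel '[[0,-0.03,-0.03,0,0,0,0],[0,-0.03,0,0,0,0,0],[0,0,0,0,0,0,0],[0,0,0,0,0,0,0]]'
python3 - <<'E'
from h import *
im,W=cloud("scene");cv2.imwrite("pics/s8.png",im)
yaw=np.radians(24.4);ax=np.array([np.cos(yaw),np.sin(yaw)]);ay=np.array([-ax[1],ax[0]])
P=W[...,:2]-[706.7,282.1];X=P@ax;Y=P@ay;Z=W[...,2]
m=(abs(Y)<85)&(X<-60)&(X>-150)&(Z>60)&(Z<74);print("front",np.percentile(X[m],[1,50,98]).round(1))
W0=np.load("scene0.npy")
for v,u in((193,301),(230,320),(360,305)):print(W[v,u].round(1),W0[v,u].round(1))
E
```

```text
time: 23.0
tool_pos: [526.2, 200.3, 169.8]
tcp_rot: [-179.8, -0.0, 114.4]
ft_force: [1.7, 0.1, 1.8]
finger_gap: 0.2
grip_force: 0.0
time: 23.33
tool_pos: [473.6, 176.2, 200.5]
tcp_rot: [179.9, 0.0, 114.3]
ft_force: [0.8, 0.6, 0.3]
finger_gap: -0.1
grip_force: 0.0
front [-112.3 -102.3  -66.7]
[675.8  41.5  29.2] [674.1  39.7  31.9]
[645.8 -66.4  15.6] [646.9 -65.4  13.8]
[ 428.9 -274.8   12.9] [ 428.9 -274.7   12.6]
```

View pics/s8.png

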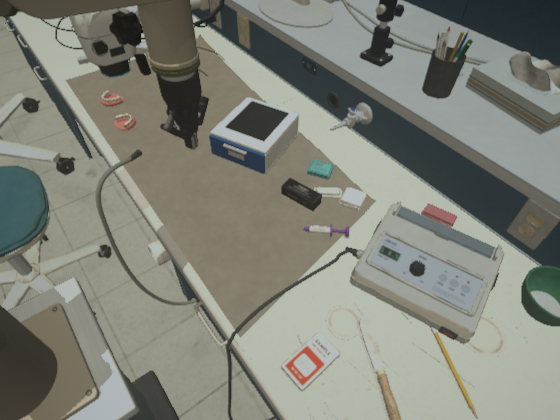

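The drawer is shut: its pull lip is 112 mm ahead of the cabinet centre, against an expected 113. The front shows at (237,150), and the bar box, syringe and sample box have not moved. I'll hand in now.

```bash
python3 -c "
from bench import r
print(r.hand_in())"
```

```text
the job is handed in; nothing more can be done
None
```

The job is handed in: I tipped the lid shut on the bench (after a first push slid the block about 40 mm), set the block upright in the drawer and let go, pushed the drawer home against its stop, and left the bar box, syringe and sample box where they were.

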